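Show the measuring head's marker to the bench camera with an inspection mirror

TASK

Lift the inspection mirror by its handle up and off the twin hooks, and hold it in the air over the round pad of the drip tray, the middle of its face about 10 cm above the table, turned and tilted so that the small black camera sees the round marker on the front of the measuring head in the middle of the mirror. Finish while still holding the mirror there in the gripper, steady and touching nothing else. Do not lay the mirror down or knock it against the measuring stand, and leave the glassware, bottles, vials and mouse where they are.

Things in the scene. Friction and masses are not known exactly. Their poses are not given: they have to be found in the camera images.
- mirror: loose hand mirror, 0.12 kg, 205 mm long: black-rimmed disc 74 mm wide, 7 mm thick, stem, cross-bar and handle in one line. Origin: middle of the reflecting face; +x out of the face, +z to the handle, +y along the cross-bar (8 mm thick, 80 mm long, at z = 85 mm, x = -4 mm; handle z = 88 to 168 mm). It hangs upright by the cross-bar on the twin hooks, handle up, facing the way the hooks point
- mirror_face (a point): middle of the reflecting face of the mirror, axes as those of the mirror (x out of the face, z to the handle)
- mirror_handle (a point): middle of the mirror's handle, a grey square bar 20 x 20 x 80 mm, its sides parallel to the mirror's x and y axes; 130 mm from the middle of the face along the mirror's z and 4 mm behind the face. Axes as the mirror's
- hook_stand: fixed steel stand, origin on the table, with two parallel upturned hooks 52 mm apart, 6 mm thick, pointing along its +x (level), away from its one thin post, which stands 55 mm behind the hooks' notches and is 180 mm tall. Base plate 100 x 110 x 14 mm, from x = -85 to +15 mm
- hook_seat (a point): middle of the cross-bar when it rests in the hooks' notches, 168 mm above the table; axes as the hook stand's. The hook tips end 21 mm ahead of it (+x) and 9 mm above it: raise the mirror 20 mm or more (35 is safe), then carry it 50 mm or more along +x. It does not come off straight up: the disc is wider than the gap between the hooks
- station: fixed measuring stand: white drip tray (360 x 300 mm, rim 18 mm high) with a dark round pad near its robot-side edge; behind it a white housing 180 x 320 x 170 mm, from which a measuring head (white lid, conical glass cell, top at 235 mm) and beside it a small black camera stick out towards the robot. Origin at table level under the pad's middle, +x from pad to housing, z up
- pad (a point): top middle of the round dark pad, 70 mm across, 12 mm above the table; axes as those of the measuring stand
- lens (a point): front of the black camera's lens, on the robot's right of the head (y = -70 mm in the stand's frame, x = 180 mm, 165 mm above the table). It looks obliquely down to the space above the pad
- marker (a point): middle of the marker, a white disc 28 mm across with a black ring and dot, on the front edge of the measuring head (y = +70 mm, x = 180 mm, 165 mm above the table), facing the space above the pad. The camera cannot see it directly
- midway (a point): point in the air half-way between lens and marker (x = 180 mm, y = 0, 165 mm up, in the stand's frame). Lens and marker are equally high and equally far from the pad, so the camera sees the marker in the middle of the mirror when the face, held over the pad, looks straight at this point
- flask: bystander: conical glass flask, 82 mm wide, 120 mm high, origin at its foot
- beaker: bystander: glass beaker, 70 mm wide, 90 mm high, origin at its foot
- reagent: bystander: amber bottle with a brass cap, 56 mm wide, 110 mm high, origin at its foot
- vial_a: bystander: small clear vial, 24 mm wide, 45 mm high, on the tray left of the pad, origin at its foot
- vial_b: bystander: small amber vial, 30 mm wide, 40 mm high, on the tray right of the pad, origin at its foot
- mouse: bystander: round black computer mouse, 62 mm wide, 30 mm high, origin at its foot
There are look-alikes about, which are no part of the job. Leave any red look-alike of the mirror alone.

How it is judged:
By the outcome, as a careful person would: the job done as asked, in the order asked, and still so for the second after the job is handed in, while the arm keeps its last pose, push and grip.
It also fails if it takes over 43 s, if anything falls off the work surface, if the arm or the gripper's body presses on something with over 40 N, if the wrist force passes 120 N, or if a joint passes its speed limit or range.

ROBOT

A 7-joint arm with a two-finger parallel gripper is mounted at the origin on the work surface. World frame = base frame: x ahead of the robot, y to its left, z up, the work surface at z = 0. Lengths are in m, angles in rad, forces in N, time in s.
With the tool pointing down it reaches from about 0.425 to 1.025 m from the base axis. Payload 9.4 kg.
Tool frame: the origin (TCP) lies between the finger pads; the fingertips stand 14 mm ahead of it and the grasp point (between the pads) lies 5 mm behind it (r.finger_overhang is the z of the fingertips in the tool frame, in m); z points along the fingers, y is the direction in which the jaws open and shut (so a half turn about z gives the same grasp; the last joint's range is limited). The gripper opens to 93 mm and grips with 3 to 60 N. Pads are 15 mm wide; open, the fingers measure 128 mm over their backs; the gripper's body (75 mm by 188 mm) begins 65 mm behind the grasp point.
Start: joints at [1.146, 0.599, -0.003, 1.599, 0.002, 0.943, -0.08], TCP at [0.247, -0.682, 0.233] pointing down, gripper open.
Joint ranges: [-2.57, 2.57], [-0.35, 1.97], [-1.29, 1.29], [0.11, 2.56], [-1.05, 4.19], [0.11, 1.86], [-2.63, 2.63]. Speed limits (rad/s): [2.22, 2.22, 3.01, 3.01, 3.14, 3.14, 3.14].

INTERFACE

Orientations are given as [roll, pitch, yaw] about the fixed x, y, z axes, in that order (R = Rz(yaw) Ry(pitch) Rx(roll)).
In Python, from bench import get_obs, imaging, job, r gives the robot as it stands. The module is installed in compiled form; this text tells all that it offers.
- The arm moves only by the shell command python3 -m handwheel 'ROWS'. ROWS is JSON, a list of rows, each a list of 3 entries, a list of its own where there are three numbers: the turn, a rotation vector about the tool's x, y, z in degrees, then the shift along the tool's x, y, z in cm, then the opening, from 0 (shut) to 1 (fully open). In form: [[[wx, wy, wz], [dx, dy, dz], grip], ...]. A call has 1 to 20 rows; each row is the pose to reach, as a shift and turn from the pose commanded when the call began, along the tool's axes at that moment; what a row does not reach only later rows make up. A row lasts 1/10 s, in which the tool goes at most 50 mm and 8.59 degrees, less where a joint would pass 70% of its speed; a pose out of reach is approached as far as the arm can. A call with a gripper value outside its range is refused whole. The fingers move at their own pace and stop on an object; the grip force is fixed at half the most. Time passes only in rows, so rows that repeat a pose let the fingers close. It gives the time, the measured TCP pose, the force and the opening at its end, in the units of the state.
- get_obs(): the state, without advancing time (a new reading comes with each control period).
- imaging.read_camera(name): name is "scene" or "top" or "wrist"; returns the picture (420x560x3 uint8, red, green, blue); there is no depth.
- imaging.calibration(name): a dict with "fx", "fy", "cx", "cy" (pixels), "eye" and "rotation" of the camera in the world; the wrist camera has in their place "mount" (4x4, takes a point from camera to tool coordinates, whose origin is the TCP and whose axes are the flange's). Camera axes: x right, y up, looking along -z (the intrinsics and any distortion apply to the point x, -y, -z); pixel columns grow to the right and rows downward; lengths in m; the calibration is good to about 2 mm. A picture is of the moment at which its call begins: read the wrist's pose just before it. calibration takes no time and is no camera call.
- job.job_done(): hands the job in, once; it reports no verdict.
The state is a dict: "time": time; "joint_pos": joint angles; "qvel": joint speeds; "joint_efforts": joint torques, N m; "tool_pos": TCP position; "tcp_rot": TCP orientation; "contact_force": force on the tool from outside, world axes, zero at the start; "torque": the same for the moment, N m; "finger_gap": finger opening in m.
Only numpy, scipy, OpenCV 4.12 (cv2) and the standard library are available. Lean on these libraries where they do the work, as an engineer would, in place of code of your own. Each camera call takes 0.05 s, during which the arm holds its last target. There are 200 camera calls.

## Working session

There is one attempt and no reset: what is moved stays moved. The work goes in short steps, Python scripts to look and compute and a shell command to move; the robot and the scene stay as the last step left them, time stands still between calls to the robot, and variables do not carry over. Pictures are saved under pics/ and viewed, about 8 in all and at most 12, crops included, and the job is handed in when it is done.

```bash
mkdir -p pics; python3 - <<'E'
from bench import get_obs, imaging, r
import cv2
o=get_obs()
for k in("time","joint_pos","tool_pos","tcp_rot","contact_force","finger_gap"):print(k,o[k])
print(r.finger_overhang)
for n in("scene","top","wrist"):
    c=imaging.calibration(n);print(n,c)
    cv2.imwrite(f"pics/{n}0.png",imaging.read_camera(n)[:,:,::-1])
E
```

```text
time 0.0
joint_pos [ 1.14631321  0.60012613 -0.00250181  1.60010466  0.00179009  0.94289382
 -0.07983275]
tool_pos [ 0.24690009 -0.68118243  0.23176883]
tcp_rot [-3.14007048e+00  1.56040821e-04  3.47768911e-01]
contact_force [ 0.14581814 -0.5023659  -0.80338643]
finger_gap 0.09333538264491467
0.014
scene {'fx': 540.6191002679491, 'fy': 540.6191002679491, 'cx': 270.90375283950306, 'cy': 210.5377383643845, 'eye': array([1.59760069, 0.18187801, 1.05343784]), 'rotation': array([0.89530002, 0.01394468, 1.71759515])}
top {'fx': 434.67104557828065, 'fy': 434.67104557828065, 'cx': 285.90371613875664, 'cy': 214.35183565746644, 'eye': array([0.3361816 , 0.01704189, 1.24206956]), 'rotation': array([ 0.12925759, -0.00879595, -1.59507989])}
wrist {'fx': 348.1929747374968, 'fy': 348.1929747374968, 'cx': 277.6442514956821, 'cy': 214.79443124750412, 'mount': array([[ 3.69303424e-04,  9.56294841e-01,  2.92403899e-01,
         8.13281050e-02],
       [ 9.99999840e-01, -2.27758175e-04, -5.18116885e-04,
        -1.42573868e-04],
       [-4.28875126e-04,  2.92404044e-01, -9.56294772e-01,
        -1.52305673e-01],
       [ 0.00000000e+00,  0.00000000e+00,  0.00000000e+00,
         1.00000000e+00]])}
```

View pics/scene0.png

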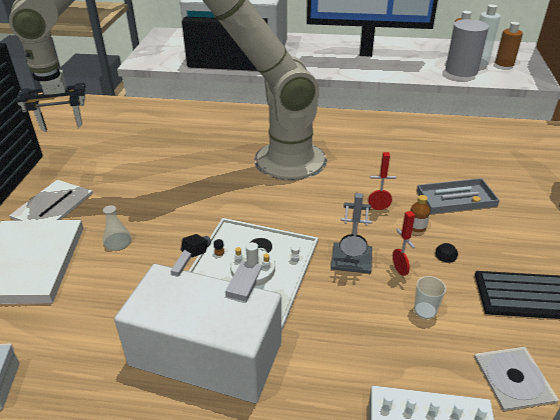

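View pics/top0.png

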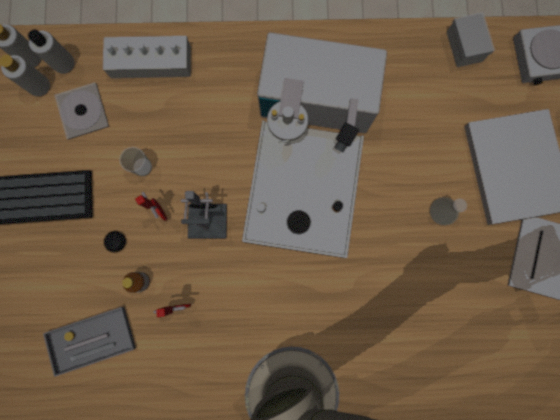

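The scene view shows the mirror (grey handle) hanging at about (353,245) between two red look-alikes, at (381,195) and (402,260). In the top view the hook stand is at about (207,215), the pad at (299,222), and the tray at columns 245–362, rows 122–255. Next I'll view enlarged crops.

```bash
cat > h.py <<'E'
import numpy as np
from scipy.spatial.transform import Rotation as R
from bench import get_obs, imaging
def cam(n,obs=None):
    c=imaging.calibration(n)
    if n!="wrist": return c,np.array(c["eye"]),R.from_euler("xyz",c["rotation"]).as_matrix()
    T=R.from_euler("xyz",obs["tcp_rot"]).as_matrix(); m=np.array(c["mount"])
    return c,np.array(obs["tool_pos"])+T@m[:3,3],T@m[:3,:3]
def ray(n,uv,obs=None):
    c,e,M=cam(n,obs); d=M@np.array([(uv[0]-c["cx"])/c["fx"],-(uv[1]-c["cy"])/c["fy"],-1.]); return e,d/np.linalg.norm(d)
def onz(n,uv,z,obs=None):
    e,d=ray(n,uv,obs); return e+d*(z-e[2])/d[2]
def proj(n,P,obs=None):
    c,e,M=cam(n,obs); p=M.T@(np.array(P)-e); return np.array([c["cx"]-c["fx"]*p[0]/p[2],c["cy"]+c["fy"]*p[1]/p[2]])
def tri(*rs):
    A=sum(np.eye(3)-np.outer(d,d) for e,d in rs);b=sum((np.eye(3)-np.outer(d,d))@e for e,d in rs);return np.linalg.solve(A,b)
E
python3 - <<'E'
import cv2,numpy as np
t=cv2.imread("pics/top0.png");s=cv2.imread("pics/scene0.png")
a=cv2.resize(t[170:270,165:265],(400,400),interpolation=cv2.INTER_CUBIC)
b=cv2.resize(s[185:285,310:410],(400,400),interpolation=cv2.INTER_CUBIC)
cv2.imwrite("pics/c1.png",np.hstack([a,b]))
c=cv2.resize(t[110:265,235:390],(600,600),interpolation=cv2.INTER_CUBIC)
cv2.imwrite("pics/c2.png",c)
E
```

```text
(no output)
```

View pics/c1.png

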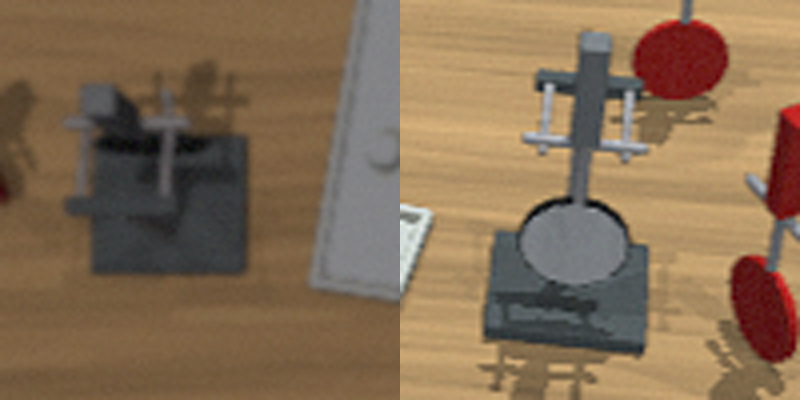

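View pics/c2.png

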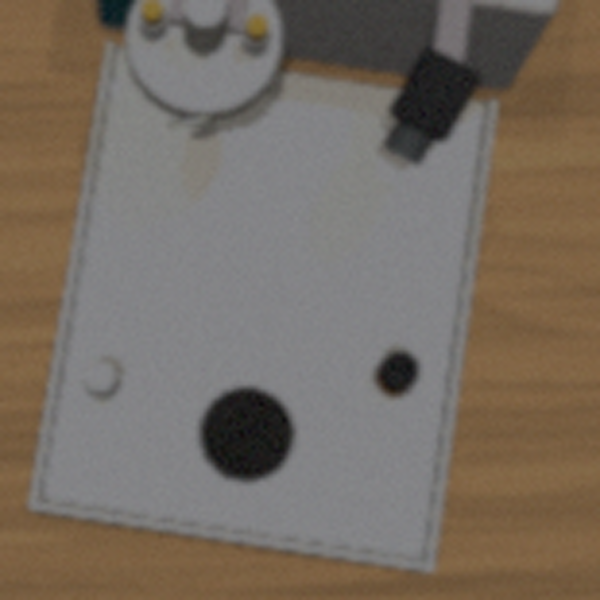

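```bash
python3 - <<'E'
from h import *
np.set_printoptions(precision=4,suppress=True)
h=.375
A=lambda u,v:(165+u/4-h,170+v/4-h)
B=lambda u,v:(310+(u-400)/4-h,185+v/4-h)
C=lambda u,v:(235+u/3.871-h,110+v/3.871-h)
for a,b,n in (((98,100),(596,42),"handletop z.251"),((187,122),(524,138),"barR"),((65,122),(648,150),"barL")):
    P=tri(ray("top",A(*a)),ray("scene",B(*b)));print(n,P, proj("top",P)-A(*a),proj("scene",P)-B(*b), onz("top",A(*a),.251 if 'top' in n else .17),onz("scene",B(*b),.251 if 'top' in n else .17))
q=[onz("top",A(*p),.014) for p in ((92,136),(247,136),(247,272),(92,272))]
print("base",np.array(q))
m=(q[0]+q[1])/2-(q[2]+q[3])/2;print("len",np.linalg.norm(m),"wid",np.linalg.norm(q[0]-q[1]),"yaw x",np.degrees(np.arctan2(m[1],m[0])));w=q[0]-q[1];w2=q[3]-q[2];print(np.degrees(np.arctan2(w[1],w[0]))-90,np.degrees(np.arctan2(w2[1],w2[0]))-90)
e=m/np.linalg.norm(m);print("origin",(q[0]+q[1])/2-e*.015)
print("pad",onz("top",C(247,434),.012), proj("scene",onz("top",C(247,434),.012)))
t=[onz("top",C(*p),.018) for p in ((30,510),(435,570),(497,100),(105,45))]
for i,j in ((1,2),(0,3),(1,0),(2,3)):
    d=t[j]-t[i];print(np.linalg.norm(d),np.degrees(np.arctan2(d[1],d[0])))
E
```

```text
handletop z.251 [0.5164 0.2286 0.2476] [-0.1941  0.0164] [-0.1798  0.0241] [0.5158 0.2274 0.251 ] [0.5209 0.2288 0.251 ]
barR [0.5159 0.19   0.1664] [-0.1051  0.011 ] [-0.102   0.0096] [0.5153 0.1892 0.17  ] [0.5203 0.1903 0.17  ]
barL [0.5177 0.2675 0.166 ] [-0.5956  0.0468] [-0.5748  0.0794] [0.5171 0.2651 0.17  ] [0.5221 0.2686 0.17  ]
base [[0.5328 0.2819 0.014 ]
 [0.5303 0.1715 0.014 ]
 [0.4331 0.1722 0.014 ]
 [0.4357 0.2814 0.014 ]]
len 0.09719151234257625 wid 0.11040775286100389 yaw x -0.05329601689874326
-1.3131515695301772 -1.3530887413288752
origin [0.5166 0.2267 0.014 ]
pad [ 0.4737 -0.0328  0.012 ] [259.1823 244.9833]
0.3562005772301859 -9.96582661861376
0.3547077393527441 -9.820735554825207
0.2972447991713002 80.22100800126785
0.2981516257787568 80.5075419181468
```

Cross-checks: handle top z = 0.248 (nominal 0.251), base plate 97 × 110 mm, tray about 356 × 298 mm, all consistent. I have the seat at about (0.516, 0.228) with yaw about -0.7°, and the pad at about (0.474, -0.033) with yaw about -9.8°. Moving to a hover above the handle with the jaws along world x.

```bash
python3 -m handwheel '[[[0,0,-35],[33.8,-33.6,-14.8],1],[[0,0,-35],[33.8,-33.6,-14.8],1],[[0,0,-35],[33.8,-33.6,-14.8],1],[[0,0,-35],[33.8,-33.6,-14.8],1],[[0,0,-35],[33.8,-33.6,-14.8],1],[[0,0,-35],[33.8,-33.6,-14.8],1],[[0,0,-35],[33.8,-33.6,-14.8],1],[[0,0,-35],[33.8,-33.6,-14.8],1],[[0,0,-35],[33.8,-33.6,-14.8],1],[[0,0,-35],[33.8,-33.6,-14.8],1],[[0,0,-35],[33.8,-33.6,-14.8],1]]'; python3 -c "
from bench import get_obs;print(get_obs())"
```

```text
time: 1.25
tool_pos: [0.4537, -0.2444, 0.3828]
tcp_rot: [3.138, -0.003, 0.968]
contact_force: [0.0, -1.4, -0.5]
finger_gap: 0.0927
{'time': 1.25, 'joint_pos': array([ 0.6441045 ,  0.20613181, -0.31536581,  1.86286164,  0.06995403,
        1.07973295, -0.30092531]), 'qvel': array([ 0.05599344,  0.0260432 ,  0.08981118,  0.0253984 ,  0.03463064,
       -0.02111812,  0.08398366]), 'joint_efforts': array([ -1.61977183, -46.19631886,  -2.4258019 , -27.63903379,
        -0.23371351,   0.36701915,  -1.13276549]), 'tool_pos': array([ 0.45370681, -0.24443888,  0.38277599]), 'tcp_rot': array([ 3.13843898e+00, -2.78365357e-03,  9.67674546e-01]), 'contact_force': array([ 0.02375749, -1.4110524 , -0.4832277 ]), 'torque': array([-0.06059965, -0.01711255, -0.04963212]), 'finger_gap': 0.09272906904222442}
```

```bash
python3 -m handwheel '[[[0,0,-34.4],[42.9,-22,2],1],[[0,0,-34.4],[42.9,-22,2],1],[[0,0,-34.4],[42.9,-22,2],1],[[0,0,-34.4],[42.9,-22,2],1],[[0,0,-34.4],[42.9,-22,2],1],[[0,0,-34.4],[42.9,-22,2],1],[[0,0,-34.4],[42.9,-22,2],1],[[0,0,-34.4],[42.9,-22,2],1],[[0,0,-34.4],[42.9,-22,2],1],[[0,0,-34.4],[42.9,-22,2],1],[[0,0,-34.4],[42.9,-22,2],1],[[0,0,-34.4],[42.9,-22,2],1],[[0,0,-34.4],[42.9,-22,2],1]]'; python3 - <<'E'
from h import *
import cv2
o=get_obs();print(o["joint_pos"],o["tool_pos"],o["tcp_rot"])
w=imaging.read_camera("wrist")[:,:,::-1].copy()
for P in ((.516,.228,.251),(.516,.268,.168),(.516,.188,.168),(.506,.218,.251),(.526,.218,.251)):
    print(P,proj("wrist",P,o))
cv2.imwrite("pics/w1.png",w)
E
```

```text
time: 2.55
tool_pos: [0.517, 0.2253, 0.3603]
tcp_rot: [-3.141, 0.001, 1.557]
contact_force: [-0.1, -0.7, -0.0]
finger_gap: 0.0931
[-0.04410725  0.33489271 -0.62886808  1.78558182  0.22023733  1.09284277
 -0.76223085] [0.51695791 0.22528757 0.36028321] [-3.14113950e+00  1.18690740e-03  1.55742642e+00]
(0.516, 0.228, 0.251) [276.85522053 213.30762437]
(0.516, 0.268, 0.168) [276.56459015 149.64899027]
(0.516, 0.188, 0.168) [277.62830432 226.94528305]
(0.506, 0.218, 0.251) [264.42037509 225.52892833]
(0.526, 0.218, 0.251) [289.63906507 225.22648153]
```

View pics/w1.png

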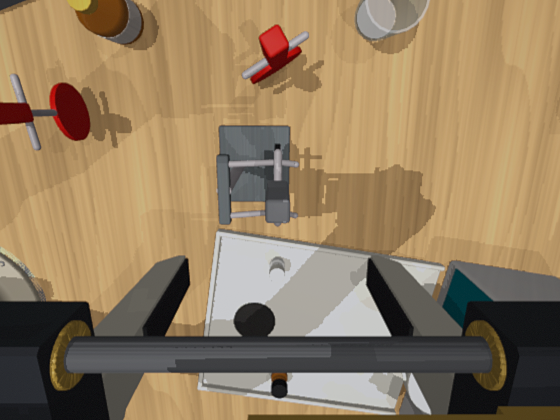

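The wrist view shows the grey handle top centred at about (278,211) and the cross-bar ends at (277,148) and (277,224). These match the predictions to within 1–2 mm, with the handle about 1–2 mm further in +y. The red look-alikes are well clear, so I'm descending and gripping.

```bash
python3 -m handwheel '[[[0,0,0],[0.2,0.1,3],1],[[0,0,0],[0.2,0.1,6],1],[[0,0,0],[0.2,0.1,9],1],[[0,0,0],[0.2,0.1,12],1],[[0,0,0],[0.2,0.1,14],1],[[0,0,0],[0.2,0.1,15],1],[[0,0,0],[0.2,0.1,15],1],[[0,0,0],[0.2,0.1,15],1]]'; python3 -m handwheel '[[[0,0,0],[0,0,0],0.5],[[0,0,0],[0,0,0],0.3],[[0,0,0],[0,0,0],0.2],[[0,0,0],[0,0,0],0],[[0,0,0],[0,0,0],0],[[0,0,0],[0,0,0],0],[[0,0,0],[0,0,0],0],[[0,0,0],[0,0,0],0],[[0,0,0],[0,0,0],0],[[0,0,0],[0,0,0],0]]';python3 -c "
from bench import get_obs;print(get_obs())"
```

```text
time: 3.4
tool_pos: [0.5183, 0.2288, 0.2115]
tcp_rot: [3.141, -0.0, 1.558]
contact_force: [0.5, 0.5, 0.2]
finger_gap: 0.0928
time: 4.4
tool_pos: [0.5171, 0.229, 0.2105]
tcp_rot: [-3.14, 0.0, 1.559]
contact_force: [0.0, 0.5, 2.0]
finger_gap: 0.02
{'time': 4.4, 'joint_pos': array([-0.11939214,  0.48899527, -0.56424593,  1.96581477,  0.36153374,
        0.78794953, -0.90157635]), 'qvel': array([-2.47920006e-03, -3.42155191e-03, -2.53361854e-03,  8.00085835e-03,
        2.43794631e-05,  5.04959284e-03, -1.35975450e-03]), 'joint_efforts': array([ 1.37523249e+00, -5.88541889e+01, -4.87111419e+00, -2.13349718e+01,
        6.79609906e-01, -8.04567039e-01,  2.70943117e-02]), 'tool_pos': array([0.51712488, 0.22899088, 0.21048019]), 'tcp_rot': array([-3.14028970e+00,  3.80121347e-04,  1.55909329e+00]), 'contact_force': array([0.02508117, 0.48056977, 1.9813907 ]), 'torque': array([-0.13365943,  0.03568043,  0.01037927]), 'finger_gap': 0.01996976839847685}
```

Gap is 20 mm, so the handle is gripped. Lifting 3 cm (no more, because of the disc under the hooks), then out along +x.

```bash
python3 -m handwheel '[[[0,0,0],[0,0,-1],0],[[0,0,0],[0,0,-2],0],[[0,0,0],[0,0,-3],0],[[0,0,0],[0,0,-3],0],[[0,0,0],[0,0,-3],0],[[0,0,0],[0,0,-3],0],[[0,0,0],[0,2,-3],0],[[0,0,0],[0,4,-3],0],[[0,0,0],[0,6,-3],0],[[0,0,0],[0,8,-3],0],[[0,0,0],[0,8,-3],0],[[0,0,0],[0,8,-3],0]]'; python3 - <<'E'
from h import *
import cv2
o=get_obs();print(o["joint_pos"],o["torque"])
s=imaging.read_camera("scene")[:,:,::-1]
cv2.imwrite("pics/s1.png",cv2.resize(s[100:320,170:460],None,fx=2.5,fy=2.5,interpolation=cv2.INTER_CUBIC))
E
```

```text
time: 5.6
tool_pos: [0.5973, 0.228, 0.2398]
tcp_rot: [-3.14, 0.0, 1.559]
contact_force: [-0.2, -0.3, -1.3]
finger_gap: 0.0198
[-0.08268269  0.54221453 -0.5607646   1.77283031  0.34904321  0.92860273
 -0.80320402] [-0.04929125 -0.05171033  0.06281317]
```

View pics/s1.png

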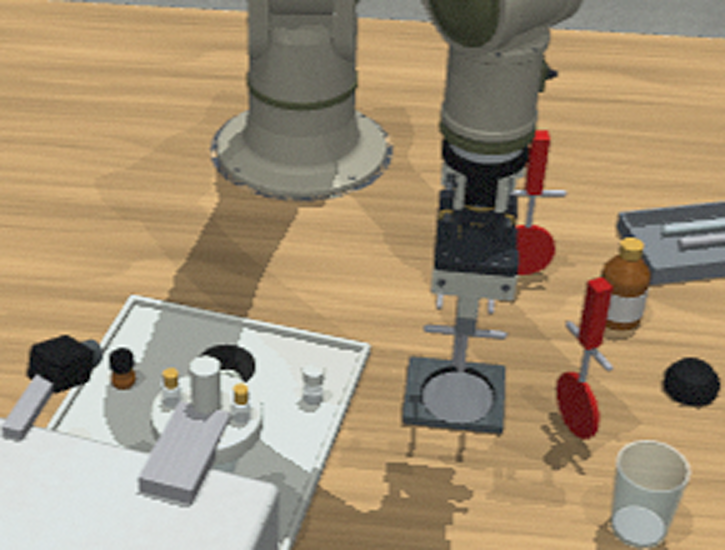

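The picture shows the mirror hanging from the gripper, clear of the hooks. The cross-bar is at about (463,330), the disc at (458,395), and the hooks stand behind it. Next I raise it and carry it over the pad with the yaw turned to the stand.

```bash
python3 -m handwheel '[[[0,0,0],[0,0,-6],0],[[0,0,0],[0,0,-9],0],[[0,0,0],[0,0,-12],0],[[0,0,1],[-2.5,-1.3,-12],0],[[0,0,2],[-5,-2.7,-12],0],[[0,0,3],[-7.6,-4,-12],0],[[0,0,4],[-10.2,-5.4,-12],0],[[0,0,5],[-12.7,-6.7,-12],0],[[0,0,6],[-15.3,-8,-12],0],[[0,0,7],[-17.8,-9.4,-12],0],[[0,0,8],[-20.4,-10.7,-12],0],[[0,0,9.1],[-22.9,-12,-12],0],[[0,0,9.1],[-24.5,-13,-12],0],[[0,0,9.1],[-25.5,-13.4,-12],0],[[0,0,9.1],[-25.5,-13.4,-12],0],[[0,0,9.1],[-25.5,-13.4,-12],0]]'; python3 - <<'E'
from h import *
o=get_obs();print(o["joint_pos"],o["tool_pos"],o["tcp_rot"])
S=R.from_euler("z",-9.8,degrees=True)
M=S.as_matrix()@R.from_euler("y",-np.degrees(np.arctan2(65,180)),degrees=True).as_matrix()
tgt=np.array([.4737,-.0328,.1])+M@[-.004,0,.1275]
Tg=M@np.array([[0,1,0],[1,0,0],[0,0,-1]]).T
T=R.from_euler("xyz",o["tcp_rot"]).as_matrix()
print(tgt,"rotvec",np.degrees(R.from_matrix(T.T@Tg).as_rotvec()),"shift",100*T.T@(tgt-o["tool_pos"]))
E
```

```text
time: 7.25
tool_pos: [0.461, -0.0245, 0.3607]
tcp_rot: [3.141, -0.0, 1.401]
contact_force: [-0.5, 0.6, -0.8]
finger_gap: 0.0196
[ 0.39994915  0.16828905 -0.54376476  1.98370619  0.10195238  1.01529485
 -0.3612553 ] [ 0.46101784 -0.02450776  0.36074831] [ 3.14112865e+00 -3.40479809e-04  1.40093236e+00]
[ 0.42731992 -0.02478877  0.21856204] rotvec [-19.82863788  -0.03102448   0.06344667] shift [-0.60219523 -3.32313939 14.21688156]
```

```bash
python3 -m handwheel '[[[-3,0,0],[-0.1,-0.5,2],0],[[-6,0,0],[-0.2,-1,4],0],[[-9,0,0],[-0.3,-1.5,6],0],[[-12,0,0],[-0.4,-2,8],0],[[-15,0,0],[-0.5,-2.5,10],0],[[-18,0,0],[-0.6,-3,12],0],[[-19.8,0,0],[-0.6,-3.3,13.2],0],[[-19.8,0,0],[-0.6,-3.3,14.2],0],[[-19.8,0,0],[-0.6,-3.3,14.2],0],[[-19.8,0,0],[-0.6,-3.3,14.2],0],[[-19.8,0,0],[-0.6,-3.3,14.2],0],[[-19.8,0,0],[-0.6,-3.3,14.2],0]]'; python3 - <<'E'
from h import *
import cv2
np.set_printoptions(precision=4,suppress=True)
o=get_obs();print(o["joint_pos"],o["tool_pos"],o["tcp_rot"],o["qvel"],o["contact_force"])
T=R.from_euler("xyz",o["tcp_rot"]).as_matrix()
M=T@np.array([[0,1,0],[1,0,0],[0,0,-1]])
f=o["tool_pos"]-M@[-.004,0,.1275];print("face",f,"normal",M[:,0])
S=R.from_euler("z",-9.8,degrees=True).as_matrix();mid=np.array([.4737,-.0328,0])+S@[.18,0,.165]
print("want",(mid-f)/np.linalg.norm(mid-f))
s=imaging.read_camera("scene")[:,:,::-1].copy();t=imaging.read_camera("top")[:,:,::-1].copy();w=imaging.read_camera("wrist")[:,:,::-1].copy()
for n in("scene","top","wrist"):
  print(n,"face",proj(n,f,o),"bar",proj(n,f+M@[-.004,.04,.085],o),proj(n,f+M@[-.004,-.04,.085],o),"bottom",proj(n,f+M@[0,0,-.037],o))
  cv2.imwrite(f"pics/{n}2.png",{"scene":s,"top":t,"wrist":w}[n])
a=cv2.resize(s[150:300,180:330],(600,600),interpolation=cv2.INTER_CUBIC);cv2.imwrite("pics/s2.png",a)
E
```

```text
time: 8.45
tool_pos: [0.4278, -0.0256, 0.2191]
tcp_rot: [2.795, -0.0, 1.4]
contact_force: [-1.0, -0.0, -1.7]
finger_gap: 0.02
[ 0.0659  0.188  -0.2609  2.4849  0.8522  0.2209 -1.1662] [ 0.4278 -0.0256  0.2191] [ 2.795  -0.0005  1.3999] [ 0.0037 -0.0002  0.0072  0.006   0.0073 -0.0022 -0.0094] [-1.006  -0.0481 -1.7383]
face [ 0.4742 -0.0336  0.1006] normal [ 0.9268 -0.1601  0.3397]
want [ 0.928  -0.1568  0.3381]
scene face [258.0047 221.2552] bar [275.2031 194.1874] [247.2567 188.9904] bottom [256.8778 233.6562]
top face [299.9548 217.7922] bar [283.2897 224.5814] [315.5036 229.346 ] bottom [300.0817 214.8136]
wrist face [282.656 210.247] bar [277.9651 184.5836] [277.8562 307.8299] bottom [282.1303 199.2207]
```

View pics/s2.png

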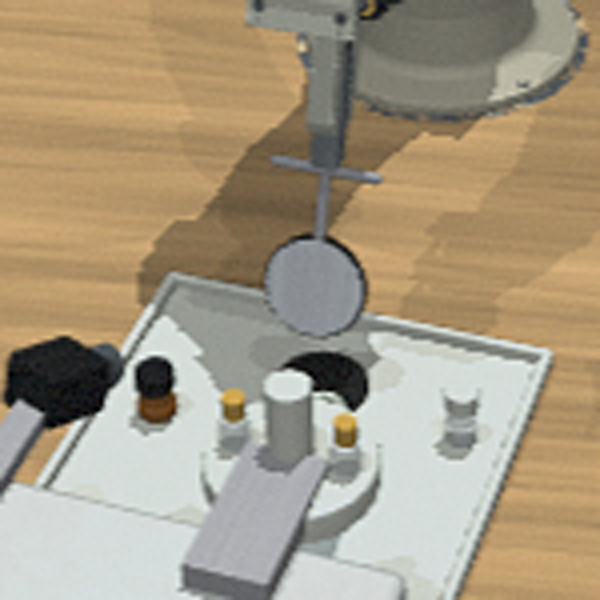

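View pics/wrist2.png

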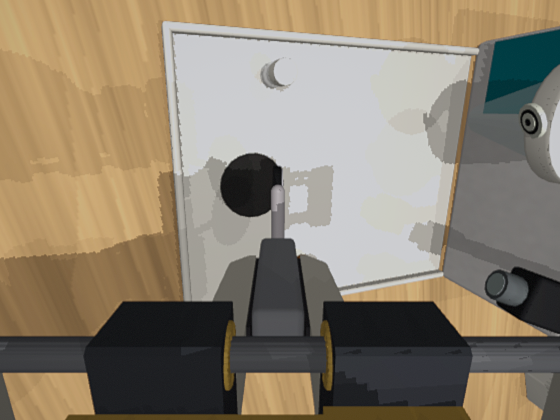

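In the scene crop the face centre is at (315,287), full-frame (258.4,221.4); I predicted (258.0,221.3). The wrist view shows the marker at about (531,122), the lens face at about (497,286), and the pad at (251,185). I'll use these to check the aim.

```bash
python3 - <<'E'
from h import *
np.set_printoptions(precision=4,suppress=True)
o=get_obs()
S=R.from_euler("z",-9.8,degrees=True).as_matrix();p=np.array([.4737,-.0328,0])
for y,n in((-.07,"lens"),(.07,"marker")):
    P=p+S@[.18,y,.165];print(n,P,proj("wrist",P,o))
print("pad",proj("wrist",p+[0,0,.012],o))
m=onz("wrist",(531,122),.165,o);l=onz("wrist",(497,286),.165,o);print(m,l,np.linalg.norm(m-l),np.degrees(np.arctan2(*(m-l)[1::-1]))-90,(m+l)/2)
print("pad w",onz("wrist",(251,185),.012,o), onz("top",(298.5,221.8),.012))
T=R.from_euler("xyz",o["tcp_rot"]).as_matrix();M=T@np.array([[0,1,0],[1,0,0],[0,0,-1]]);f=o["tool_pos"]-M@[-.004,0,.1275]
d=(m+l)/2-f;b=((m-f)/np.linalg.norm(m-f)+(l-f)/np.linalg.norm(l-f));b/=np.linalg.norm(b)
for v in(M[:,0],d/np.linalg.norm(d),b):print("yaw,elev",np.degrees([np.arctan2(v[1],v[0]),np.arcsin(v[2])]))
import cv2
s=cv2.imread("pics/wrist2.png")[80:340,420:560];cv2.imwrite("pics/w3.png",cv2.resize(s,None,fx=2.3,fy=2.3))
E
```

```text
lens [ 0.6392 -0.1324  0.165 ] [495.5806 284.2043]
marker [0.663  0.0055 0.165 ] [528.5319 122.5433]
pad [253.1385 187.4711]
[0.6656 0.0055 0.165 ] [ 0.641 -0.135  0.165] 0.14259025458021862 -9.932905312769421 [ 0.6533 -0.0648  0.165 ]
pad w [ 0.4719 -0.0296  0.012 ] [ 0.4735 -0.033   0.012 ]
yaw,elev [-9.8229 19.8388]
yaw,elev [-9.7558 19.5394]
yaw,elev [-9.777  19.5394]
```

View pics/w3.png

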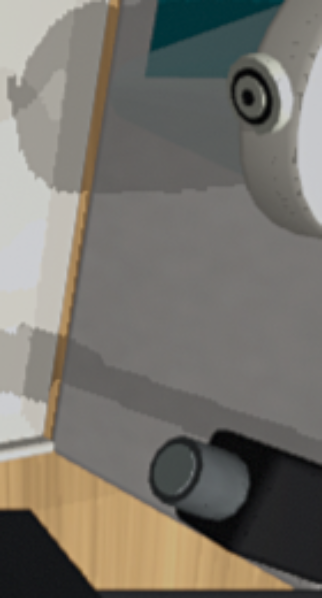

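In the enlarged crop the marker's dot is at full-frame (527.8,122.2), predicted (528.5,122.5). The lens is at (496.5,284.3), predicted (495.6,284.2). The aim agrees to a few tenths of a degree, so I'll hold briefly, check it is steady, and hand in.

```bash
python3 -m handwheel '[[[0,0,0],[0,0,0],0],[[0,0,0],[0,0,0],0],[[0,0,0],[0,0,0],0],[[0,0,0],[0,0,0],0],[[0,0,0],[0,0,0],0]]'; python3 - <<'E'
from bench import get_obs,imaging,job
import cv2,numpy as np
a=imaging.read_camera("scene").astype(int);b=cv2.imread("pics/scene2.png")[:,:,::-1].astype(int)
print("change near mirror",np.abs(a-b)[190:240,240:280].mean(),np.abs(get_obs()["qvel"]).max())
print(job.job_done())
E
```

```text
time: 9.1
tool_pos: [0.4273, -0.0256, 0.2186]
tcp_rot: [2.796, 0.0, 1.4]
contact_force: [-0.3, -0.3, -2.0]
finger_gap: 0.02
change near mirror 2.5288333333333335 0.0018176303277855454
the job is handed in; nothing more can be done
None
```

I gripped the mirror by its handle, lifted it 3 cm, took it 8 cm forward off the hooks and carried it over the pad. I handed the job in at about 9 s with the mirror still in the gripper; no verdict is reported.

- **Position:** the middle of the face is over the pad to within about 1 mm, 10.0 cm above the table. This comes from the arm pose, and the scene camera agrees to about 0.5 px.
- **Aim:** the face points at yaw -9.8° and 19.8° upwards. From the given stand geometry it should be -9.6° and 19.8°. A second estimate from rough wrist-camera readings of the lens and marker gave -9.8° and 19.5°. I had no view through the small black camera itself, so the aim is checked by geometry only.
- **Grip and stillness:** the fingers held steady at 20 mm, the arm was still, and the outside force was about 2 N.
- **Disagreements:** the wrist camera placed the pad about 4 mm from the top camera's reading. I used the top camera's position, because it predicted the lens and marker to within 1 px in the enlarged wrist crop.
- **Surroundings:** I saw no contact with the measuring stand or bystanders in the pictures. I did not measure each bystander before and after.

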